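# Fit the long spindle into the tube mixer drive

## Robot

A 6-joint arm with a two-finger parallel gripper is mounted at the origin on the work surface. World frame = base frame: x ahead of the robot, y to its left, z up, the work surface at z = 0. Lengths are in m, angles in rad, forces in N, time in s.
With the tool pointing down it reaches from about 0.275 to 0.875 m from the base axis. Payload 12.5 kg.
Tool frame: the origin (TCP) lies on the centre line of the jaws, within the pads' length; the fingertips stand r.finger_overhang ahead of it and the grasp point (between the pads) lies 3 mm ahead of it (r.finger_overhang is the distance from the TCP to the fingertips, in m); z points along the fingers, y is the line along which they close (so a half turn about z gives the same grasp; the last joint's range is limited). The gripper opens to 85 mm and grips with 20 to 120 N. Pads are 22 mm wide; open, the fingers measure 114 mm over their backs; the gripper's body (76 mm by 85 mm) begins 54 mm behind the grasp point. The pads swing forward as they close: fully open they stand 13 mm farther back than shut.
Start: joints at [1.177, 0.351, 1.652, -0, 1.139, -0.085], TCP at [0.167, 0.524, 0.253] pointing down, gripper open.
Joint ranges: [-2.75, 2.75], [-0.79, 2.1], [0.01, 2.65], [-1.57, 4.71], [0.07, 3.14], [-2.87, 2.87]. Speed limits (rad/s): [2.22, 2.22, 2.79, 3.14, 3.14, 3.14].

## Interface

Orientations are given as a unit quaternion [x, y, z, w].
In Python, from cell import r, optics gives the robot as it stands. The module is installed in compiled form; this text tells all that it offers. Calls block until the motion is done:
- r.move_to(position, orientation): joint-space move of the TCP to a pose.
- r.move_linear(position, rot=None, vel=0.15): straight line of the TCP; rot=None keeps the orientation; vel is the mean speed in m/s.
- r.set_joints(angles): joint-space move.
- r.set_gripper(opening, squeeze=None): opening from 0.0 (shut) to 1.0 (fully open); squeeze is the grip in N (None keeps the last); returns when the fingers have stopped.
- r.sleep(seconds).
- r.inverse_kinematics(position, orientation): joint angles nearest the present ones, or None.
- optics.get_image(name): name is "scene" or "top" or "wrist"; returns a dict with "pixels" (480x640x3 uint8, red, green, blue), "depth" (480x640 float32, m along the optical axis (not along the pixel's ray), 0 where there is no reading), "fx", "fy", "cx", "cy" (pixels), "camera_from_world" (4x4, takes a point from world to camera coordinates); the wrist camera has in their place "mount" (4x4, takes a point from camera to tool coordinates, whose origin is the TCP and whose axes are the flange's). Camera axes: x right, y down, z forward; pixel columns grow to the right and rows downward; lengths in m; the calibration is good to about 2 mm. A picture is of the moment at which its call begins: read the wrist's pose just before it.
A pose or a line that the arm cannot do raises r.PlanningError and nothing moves.
- r.hand_in(): hands the job in; it is judged then, once.
Readings, each from a call of its own:
- r.current_t(): time.
- r.current_q(): joint angles.
- r.current_qvel(): joint speeds.
- r.current_effort(): joint torques, N m.
- r.current_tool_pos(): TCP position.
- r.current_ee_rot(): TCP orientation.
- r.current_contact_force(): force on the tool from outside, world axes, zero at the start.
- r.current_torque(): the same for the moment, N m.
- r.current_opening(): opening from 0.0 (shut) to 1.0 (fully open).
- r.current_finger_force(): force on a finger pad.
Only numpy, scipy, OpenCV 4.12 (cv2) and the standard library are available. Lean on these libraries where they do the work, as an engineer would, in place of code of your own. Each camera call takes 0.05 s, during which the arm holds its last target. There are 200 camera calls.

## Task

Take the long steel spindle from the stand and push it, tip first, partway into the bore of the tube mixer's drive and let go; then take hold of it again by the handle behind its flange and push it fully home, so that the flange sits against the steel carrier. The carrier can be set anywhere along its cross slot, so feel for the bore along its groove and go gently: do not force or jam the spindle. Leave the shorter spindle and the other things where they are.

Things in the scene. Friction and masses are not known exactly. Their poses are not given: they have to be found in the camera images.
- spindle: Bare hollow steel spindle, about 0.15 kg, the longer of the two on the stand. Origin on its axis at the flange's front (seating) face, x along it to the tip. Straight round shank, 12 mm diameter, from x = 0 to the tip at 170 mm (last 3 mm tapered to 9 mm); flange disc, 34 mm diameter, x = 0 to -6 mm; round handle, 14 mm diameter, x = -6 to -56 mm. Balances at about x = 50 mm.
- spindle_tip (a point): Middle of the long spindle's tip end, 170 mm ahead of its origin; axes as the spindle's.
- short_spindle: The other spindle on the stand: same shape and axes, but a shank of only 120 mm. Not wanted; leave it.
- stand: Fixed grey stand, 115 x 120 mm, 52 mm high; the spindles lie level on it along its x, tips to +x, in rows at y = +40 and -40 mm (which is where varies), axes 48 mm above the bench. Origin: under its middle. Each lies in open notches in 8 mm walls at x = -55 and +35 mm; between them the shank is free, 40 mm above the 8 mm base plate. Flange faces at x = -65 mm.
- drive: Fixed white tube mixer drive housing, 200 mm deep, 120 wide and high; x into the bore, level, z up. Origin on the bench below the point mark. The housing spans x = 15 to 215 mm, y = -44 to 76 mm; its top is 35 mm above the bore axis. A steel carrier, 70 mm wide, 42 high, stands 15 mm out of its front, face at x = 0. More than 45 N between spindle and drive damages it.
- mark (a point): Zero of the carrier's cross slot, in the plane of the carrier's face, at bore height, 85 mm above the bench; axes as the drive's; fixed to the housing. The carrier and its bore stand 4 to 28 mm from it towards +y, differently each time, and stay put; height and direction are true. Spindle home: flange face in this plane. Let go partway, it stays but its handle sags 3 to 6 mm.
- pot: Loose white lidded pot, 44 mm diameter, 50 mm high, standing on the bench; origin under its middle. Bystander.
- hub: Loose aluminium ring, 48 mm diameter, 16 mm high, lying on the bench; origin under its middle. Bystander.
- wrench: Loose steel wrench, 150 mm long, lying on the bench. Bystander.
- bore_axis (a point): Point 100 mm behind the mark along the drive's x. A level groove runs across the carrier's face, 24 mm high narrowing to 14 mm at its flat bottom, 12 mm deep. Halfway along, in its bottom, is the sharp-edged straight bore, 13.5 mm wide, deeper than the shank. A stiff rubber follower in it, met 90 to 105 mm in, is pushed ahead with about 5 N and does not spring back.
There are look-alikes about, which are no part of the job. What is shaped like the spindle but green is not meant.

How it is judged:
On the way, in this order (a step that is already met when the one before it is completed fails the run):
1. The long spindle is partway in the bore (tip 40 to 130 mm past the carrier's face) and let go of (x of spindle_tip in the frame of mark between 0.04 and 0.13 m and y of spindle_tip in the frame of mark between 0 and 0.032 m and z of spindle_tip in the frame of mark between -0.008 and 0.008 m and angle between the x axis of spindle and the x axis of drive, either way round below 0.12 rad and contact force between the fingers and spindle below 0.1 N), for 0.2 s.
2. It is gripped again by the handle behind the flange, still partway in (x of the grasp point in the frame of spindle below -0.006 m and contact force between the fingers and spindle above 3 N and x of spindle_tip in the frame of mark between 0.03 and 0.14 m), for 0.1 s.
At the end, for the whole second after the job is handed in: The long spindle is in the bore in line with it (within 0.05 rad) with its flange face within 3 mm of the carrier's face, at rest and let go of (x of spindle in the frame of mark above -0.003 m and y of spindle in the frame of mark between 0 and 0.032 m and z of spindle in the frame of mark between -0.008 and 0.008 m and angle between the x axis of spindle and the x axis of drive, either way round below 0.05 rad and contact force between the fingers and spindle below 0.1 N and linear speed of spindle below 0.01 m/s); the robot touches nothing.
It fails at once if The spindle is forced: spindle and drive press on each other with more than 45 N (contact force between spindle and drive above 45 N).
It fails at once if The robot presses on the drive with more than 45 N (contact force between any of the fingers, the arm and drive above 45 N).
It fails at once if The shorter spindle is disturbed (moved more than 20 mm) (distance of short_spindle from where it was at the start of the episode above 0.02 m).
It fails at once if A bystander is disturbed (moved more than 30 mm) (distance of any of pot, hub, wrench from where it was at the start of the episode above 0.03 m).
It also fails if it takes over 72 s, if anything falls off the work surface, if the arm or the gripper's body presses on something with over 40 N, if the wrist force passes 120 N, or if a joint passes its speed limit or range.

## Working session

There is one attempt and no reset: what is moved stays moved. The work goes in short steps, each a Python script; the robot and the scene stay as the last script left them, time stands still between calls to the robot, and variables do not carry over. Pictures are saved under pics/ and viewed, at most 10 in all, crops included, and the job is handed in when it is done.

```bash
mkdir -p pics; cat > h.py <<'E'
import numpy as np, cv2
from cell import r, optics
from scipy.spatial.transform import Rotation as R
def snap(n,f):
    tp,tr=np.array(r.current_tool_pos()),np.array(r.current_ee_rot())
    im=optics.get_image(n); cv2.imwrite('pics/'+f+'.png',im['pixels'][:,:,::-1])
    if 'mount' in im:
        T=np.eye(4);T[:3,:3]=R.from_quat(tr).as_matrix();T[:3,3]=tp
        W=T@np.array(im['mount'])
    else: W=np.linalg.inv(np.array(im['camera_from_world']))
    np.savez('pics/'+f+'.npz',W=W,**{k:im[k] for k in('pixels','depth','fx','fy','cx','cy')})
    return f
class V:
    def __init__(s,f):
        d=np.load('pics/'+f+'.npz'); s.__dict__.update({k:d[k] for k in d.files})
    def cloud(s):
        v,u=np.mgrid[:480,:640]; z=s.depth
        p=np.stack([(u-s.cx)/s.fx*z,(v-s.cy)/s.fy*z,z],-1)
        return p@s.W[:3,:3].T+s.W[:3,3]
    def plane(s,u,v,h):
        d=s.W[:3,:3]@np.array([(u-s.cx)/s.fx,(v-s.cy)/s.fy,1]); o=s.W[:3,3]
        return o+d*(h-o[2])/d[2]
E
python3 - <<'E'
from h import *
snap('top','top0');snap('scene','sc0')
print(r.current_t(),r.finger_overhang,r.current_ee_rot(),r.current_contact_force())
for f in('top0','sc0'):
    v=V(f);print(v.W.round(3),v.fx)
E
```

```text
0.1 0.022 [ 1.53779066e-01  9.88105126e-01 -4.94320725e-04 -1.18259914e-04] [-0.09609205  0.47870764 -0.428963  ]
[[ 0.029 -0.999  0.032  0.48 ]
 [-1.    -0.029 -0.01  -0.038]
 [ 0.011 -0.032 -0.999  0.968]
 [ 0.     0.     0.     1.   ]] 445.764263962671
[[-0.608  0.48  -0.632  1.075]
 [ 0.794  0.387 -0.47   0.39 ]
 [ 0.019 -0.788 -0.616  0.623]
 [ 0.     0.     0.     1.   ]] 575.6632929665574
```

View pics/top0.png

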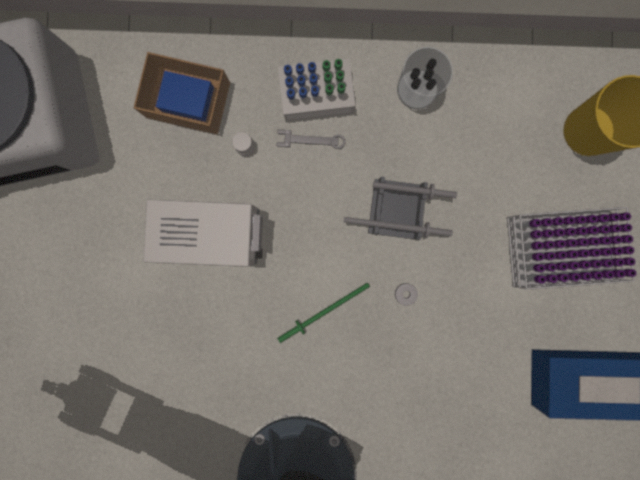

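View pics/sc0.png

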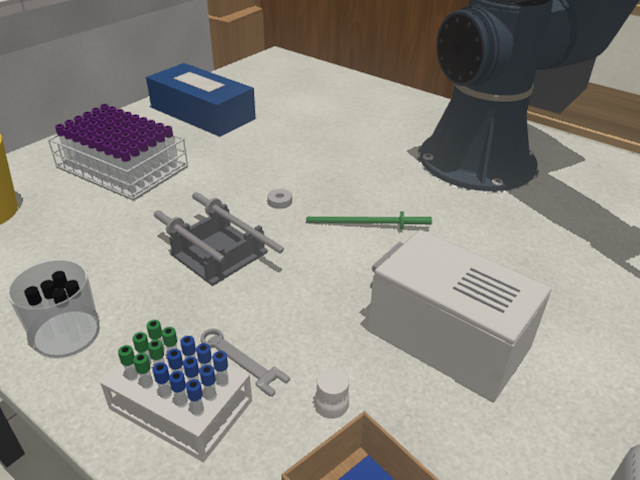

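The top view shows the stand with two spindles. The long one is the lower row, with its tip at about (345,219) and handle at (452,233). The drive is at left, with its carrier at about (257,233). The green look-alike is at (325,312). Next I'll measure these from depth.

```bash
python3 - <<'E'
from h import *
v=V('top0');P=v.cloud();print('nodepth',(v.depth==0).mean())
z=P[...,2]
def fit(u0,u1,v0,v1,lo,hi):
    m=np.zeros(z.shape,bool);m[v0:v1,u0:u1]=1;m&=(z>lo)&(z<hi);return P[m]
def line(q):
    c=q.mean(0);d=np.linalg.svd(q-c)[2][0];t=(q-c)@d;return c.round(4),d.round(3),t.min().round(4),t.max().round(4),len(q)
print('table',np.median(z[300:340,200:260]))
q=fit(340,460,212,242,.046,.09);print('long',line(q),(q@np.eye(3)).min(0),q.max(0))
q2=fit(370,462,178,202,.046,.09);print('short',line(q2),q2.min(0),q2.max(0))
for f in [(340,460,212,242)]:
    for u in range(342,458,6):
        s=z[f[2]:f[3],u];k=s.argmax();print(u,f[2]+k,P[f[2]+k,u].round(4))
# drive top
q=fit(140,252,195,270,.11,.13);print('dtop',np.median(q[:,2]),len(q))
r_=cv2.minAreaRect((q[:,:2]*1000).astype(np.float32));print(r_)
for (a,b) in ((.095,.112),(.06,.095)):
    q=fit(248,272,200,275,a,b);print('carrier',a,len(q)); 
    if len(q)>3: print(np.median(q[:,2]),cv2.minAreaRect((q[:,:2]*1000).astype(np.float32)))
E
```

```text
nodepth 0.003922526041666667
table 0.0006149426325307017
long (array([ 0.5337, -0.2023,  0.0534]), array([-0.097, -0.995,  0.008]), np.float64(-0.1187), np.float64(0.1066), 783) [ 0.51322725 -0.30825504  0.04629183] [ 0.55413236 -0.08441586  0.06728314]
short (array([ 0.6107, -0.2304,  0.0536]), array([-0.097, -0.995,  0.015]), np.float64(-0.0888), np.float64(0.0869), 640) [ 0.59226226 -0.31721493  0.04642641] [ 0.63304245 -0.14223371  0.06785269]
342 215 [ 0.5578 -0.0824  0.0041]
348 221 [ 0.5417 -0.0927  0.0555]
354 222 [ 0.54   -0.1051  0.0559]
360 221 [ 0.5425 -0.1175  0.0539]
366 223 [ 0.5386 -0.1297  0.0565]
372 224 [ 0.5371 -0.1423  0.0544]
378 223 [ 0.5394 -0.1544  0.0562]
384 223 [ 0.5397 -0.1667  0.0563]
390 225 [ 0.536  -0.1791  0.0562]
396 226 [ 0.5343 -0.1915  0.056 ]
402 227 [ 0.5326 -0.2039  0.0562]
408 227 [ 0.5331 -0.2165  0.0548]
414 228 [ 0.5313 -0.2288  0.0554]
420 234 [ 0.5194 -0.2415  0.0548]
426 234 [ 0.5194 -0.2517  0.0639]
432 230 [ 0.5283 -0.2658  0.0558]
438 232 [ 0.5246 -0.2783  0.0557]
444 234 [ 0.5208 -0.2906  0.0563]
450 231 [ 0.5273 -0.3026  0.0571]
456 241 [ 0.5088 -0.3319  0.0027]
dtop 0.12066428927174266 6619
((506.482421875, 196.38926696777344), (200.45809936523438, 120.11131286621094), 89.29348754882812)
carrier 0.095 345
0.10627054357948529 ((504.7541198730469, 89.87198638916016), (16.512781143188477, 118.78331756591797), 88.90023803710938)
carrier 0.06 133
0.07319692507193543 ((505.60455322265625, 92.9374771118164), (22.976530075073242, 118.83679962158203), 89.19795227050781)
```

```bash
cat >> h.py <<'E'
def down(dx,dy,tilt=0,s=1):
    "tool z down (tilted by tilt towards d), tool x = s*d"
    d=np.array([dx,dy,0.]);d/=np.linalg.norm(d)
    z=np.array([0,0,-1.])*np.cos(tilt)+d*np.sin(tilt)
    x=d*np.cos(tilt)+np.array([0,0,1.])*np.sin(tilt)
    x*=s; return R.from_matrix(np.stack([x,np.cross(z,x),z],1)).as_quat()
E
python3 - <<'E'
from h import *
print(np.array(optics.get_image('wrist')['mount']).round(3))
for s in(1,-1):
  for p in ((.534,-.2035,.051),(.505,-.04,.088),(.505,-.15,.088),(.505,.05,.25)):
    q=r.inverse_kinematics(p,down(.05,1,0,s)); print(s,p,None if q is None else np.round(q,2))
  for t in(.4,.6): 
    q=r.inverse_kinematics((.505,-.08,.2),down(.0123,1,t,s)); print(s,t,None if q is None else np.round(q,2))
E
```

```text
[[ 0.001 -0.957 -0.292  0.074]
 [ 1.     0.002 -0.     0.   ]
 [ 0.001 -0.292  0.957 -0.121]
 [ 0.     0.     0.     1.   ]]
1 (0.534, -0.2035, 0.051) [-0.45  0.67  1.73 -0.    0.75 -0.4 ]
1 (0.505, -0.04, 0.088) [-0.17  0.52  1.89 -0.    0.74 -0.12]
1 (0.505, -0.15, 0.088) [-0.38  0.54  1.84 -0.    0.76 -0.33]
1 (0.505, 0.05, 0.25) [ 0.01  0.28  1.76 -0.    1.1   0.06]
1 0.4 [-0.42  0.41  1.77  0.4   1.16 -0.6 ]
1 0.6 [-0.49  0.47  1.74  0.55  1.28 -0.73]
-1 (0.534, -0.2035, 0.051) [-0.45  0.67  1.73 -0.    0.75  2.75]
-1 (0.505, -0.04, 0.088) None
-1 (0.505, -0.15, 0.088) [-0.38  0.54  1.84 -0.    0.76  2.81]
-1 (0.505, 0.05, 0.25) None
-1 0.4 [-0.42  0.41  1.77  0.4   1.16  2.54]
-1 0.6 [-0.49  0.47  1.74  0.55  1.28  2.41]
```

```bash
python3 - <<'E'
from h import *
r.move_to((.505,-.06,.22),down(.0123,1,.6,-1)); snap('wrist','w1')
r.move_to((.536,-.20,.20),down(.097,.995)); r.set_gripper(.5,40); snap('wrist','w2')
print(r.current_t(),r.current_opening())
im=np.vstack([cv2.imread('pics/w1.png'),cv2.imread('pics/w2.png')]);
cv2.imwrite('pics/w12.png',cv2.resize(im,(400,600)))
E
```

```text
5.5167 0.4960742316649169
```

View pics/w1.png

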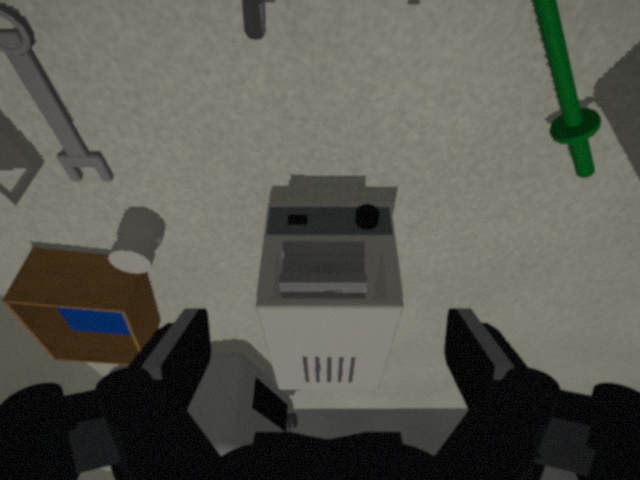

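View pics/w2.png

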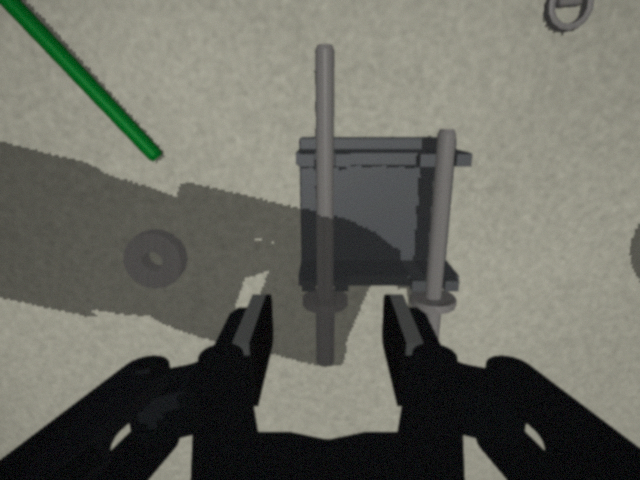

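The w1 view shows the carrier on the housing front at u 281–367, v 240–295, with its groove as a dark band. In w2 the long spindle lies along u≈324, with its tip at v≈45, flange at v≈300 and handle end at v≈365. It is well centred between the fingers.

```bash
python3 - <<'E'
from h import *
v=V('w1');P=v.cloud();x,y,z=np.moveaxis(P,-1,0);b=np.zeros(x.shape,bool);b[170:400,245:415]=1
m=b&(z>.115)&(z<.128);q=P[m];print('top',np.median(q[:,2]),cv2.minAreaRect((q[:,:2]*1000).astype(np.float32)))
m=b&(z>.1)&(z<.11)&(y<.099);q=P[m];print('ctop',len(q),q.min(0),q.max(0),np.median(q,0))
for vv in range(236,300,6):
    rr=[(u,*P[vv,u].round(4)) for u in (272,285,300,324,350,362,375)];print(vv,[tuple(map(float,t[1:])) for t in rr])
for vv in (284,288,292):
    s=y[vv,245:415];k=np.where(s<.088)[0]+245;print(vv,k.min(),k.max(),P[vv,k.min()],P[vv,k.max()])
m=b&(z>.02)&(z<.115)&(y>.08)&(y<.11); 
v=V('w2');P=v.cloud();x,y,z=np.moveaxis(P,-1,0);b=np.zeros(x.shape,bool);b[35:285,305:345]=1
m=b&(z>.047)&(z<.06);q=P[m];c=q.mean(0);d=np.linalg.svd(q-c)[2][0];print(c,d,q[:,1].min(),q[:,1].max(),np.percentile(q[:,2],90))
for u,w in((324,45),(324,300)): print(v.plane(u,w,.048))
E
```

```text
top 0.12037758580904231 ((505.97027587890625, 195.1419219970703), (200.26902770996094, 119.97405242919922), 89.36152648925781)
ctop 1881 [0.44478156 0.08032192 0.10000076] [0.56491847 0.09899187 0.10998475] [0.51018439 0.08789273 0.10608461]
236 [(0.5571, 0.0958, 0.0473), (0.5453, 0.0962, 0.047), (0.5316, 0.0957, 0.0475), (0.5097, 0.0969, 0.0467), (0.486, 0.0972, 0.0467), (0.4751, 0.0968, 0.047), (0.4632, 0.0972, 0.0468)]
242 [(0.5566, 0.0962, 0.0539), (0.5427, 0.0814, 0.0656), (0.5299, 0.0816, 0.0655), (0.5094, 0.0823, 0.0651), (0.4871, 0.0828, 0.0649), (0.477, 0.0817, 0.0659), (0.4637, 0.0971, 0.0539)]
248 [(0.5561, 0.0966, 0.0604), (0.5423, 0.0812, 0.0722), (0.5297, 0.0824, 0.0714), (0.5094, 0.0825, 0.0714), (0.4874, 0.082, 0.072), (0.4772, 0.0826, 0.0716), (0.4642, 0.0971, 0.0607)]
254 [(0.5555, 0.0968, 0.0669), (0.5425, 0.0859, 0.075), (0.5297, 0.0854, 0.0755), (0.5095, 0.0876, 0.074), (0.4873, 0.0871, 0.0745), (0.4772, 0.0865, 0.075), (0.4634, 0.1065, 0.0604)]
260 [(0.5549, 0.0963, 0.0737), (0.5427, 0.09, 0.0783), (0.53, 0.0913, 0.0775), (0.5095, 0.0924, 0.0768), (0.4872, 0.092
[... 862 characters left out ...]
8, 0.0918, 0.1069), (0.5094, 0.0931, 0.1063), (0.4882, 0.0936, 0.1061), (0.4785, 0.0935, 0.1062), (0.4586, 0.1662, 0.0621)]
296 [(0.552, 0.0973, 0.1092), (0.5419, 0.1015, 0.1068), (0.5294, 0.1017, 0.1067), (0.5095, 0.1021, 0.1066), (0.4879, 0.1026, 0.1064), (0.4779, 0.1033, 0.106), (0.4588, 0.1686, 0.0677)]
284 279 367 [0.54508378 0.08390733 0.10612495] [0.47505656 0.08407943 0.10644347]
288 336 336 [ 0.50416088 -0.18870729  0.27783753] [ 0.50416088 -0.18870729  0.27783753]Traceback (most recent call last):
  File "<stdin>", line 8, in <module>
    return umr_minimum(a, axis, None, out, keepdims, initial, where)
ValueError: zero-size array to reduction operation minimum which has no identity
```

```bash
python3 - <<'E'
from h import *
v=V('w1');P=v.cloud();x,y,z=np.moveaxis(P,-1,0)
b=np.zeros(x.shape,bool);b[262:277,285:362]=1
m=b&(y>.0968)
for vv in range(262,277,2):
    k=np.where(m[vv])[0]
    if len(k): print(vv,k.min(),k.max(),P[vv,k.min()].round(4),P[vv,k.max()].round(4))
m=np.zeros(x.shape,bool);m[190:235,285:365]=1;m&=(y<.105)
q=P[m];print('front slope',np.polyfit(q[:,0],q[:,1],1))
m=np.zeros(x.shape,bool);m[244:251,284:364]=1;q=P[m];print('face slope',np.polyfit(q[:,0]-.5095,q[:,1],1))
v=V('w2');P=v.cloud();x,y,z=np.moveaxis(P,-1,0);b=np.zeros(x.shape,bool);b[35:285,305:345]=1
m=b&(z>.05)&(z<.06);q=P[m];c=q.mean(0);print(c,np.polyfit(q[:,1]+.2,q[:,0],1),q[:,1].min(),q[:,1].max(),np.percentile(q[:,2],95))
E
```

```text
266 319 328 [0.5139 0.0971 0.0798] [0.5061 0.0976 0.0795]
268 317 331 [0.5156 0.0973 0.0817] [0.5036 0.0975 0.0817]
270 316 331 [0.5165 0.0994 0.0824] [0.5036 0.0982 0.0833]
272 316 331 [0.5166 0.1023 0.0825] [0.5036 0.1014 0.0832]
front slope [0.0280078  0.07932519]
face slope [0.00168655 0.08107539]
[ 0.53871408 -0.15860896  0.05318678] [0.09625401 0.53473003] -0.24336782544634156 -0.08407748455159077 0.05502930857568983
```

```bash
cat >> h.py <<'E'
D=np.array([.0117,.99993,0]); N=np.array([.99993,-.0117,0])
B=np.array([.5101,.093,.085]); FACE=.0815
def tcp_for(depth,g,lat=0,dz=0):
    "TCP for tip `depth` past face, gripped at spindle x=g"
    y=FACE+(depth-(.170-g))*D[1]
    p=B+D*(y-B[1])/D[1]+N*lat; p[2]=.088+dz; return p
def F(n=4):
    f=[]
    for _ in range(n): f.append(r.current_contact_force()); r.sleep(.01)
    return np.mean(f,0)
def push(d0,d1,g,lat,f0,lim,step=.001,vel=.03,dz=0):
    "advance until axial reaction exceeds lim; returns depth, force, reached"
    d=d0
    while d<d1-1e-6:
        d=min(d+step,d1); r.move_linear(tcp_for(d,g,lat,dz),vel=vel); f=F()-f0
        if -f@D>lim: return d,f,False
    return d,f,True
E
python3 - <<'E'
from h import *
g=.050; q0=down(.0958,.9954)
p=np.array([.5344,-.2035,.051])
r.move_to(p+[0,0,.06],q0); print('pre',F()); r.move_linear(p,vel=.1)
r.set_gripper(0,40); print(r.current_t(),r.current_opening(),r.current_finger_force(),F())
r.move_linear(p+[0,0,.08],vel=.15)
pre=tcp_for(-.03,g); pre[2]=.131
r.move_to(pre,down(*D[:2])); r.move_linear(tcp_for(-.03,g),vel=.15)
r.sleep(.2)
for _ in range(3): print(F().round(2))
print(r.current_t(),r.current_tool_pos(),tcp_for(-.03,g),r.current_opening(),r.current_finger_force())
snap('scene','sc1');snap('wrist','w3');snap('top','top1')
cv2.imwrite('pics/c1.png',cv2.resize(V('sc1').pixels[150:390,150:470,::-1],(800,600)))
E
```

```text
pre [0.49064109 0.18314109 0.77668023]
7.1417 0.12334831403855746 38.95936131477356 [-1.28576953  0.28733492  5.85144153]
[ 0.21  0.27 -2.16]
[-0.14  0.05 -1.35]
[ 0.19 -0.18 -1.39]
9.2 [ 0.50855829 -0.06861216  0.08866995] [ 0.50821044 -0.0684895   0.088     ] 0.12345254854926983 38.913774490356445
```

View pics/c1.png

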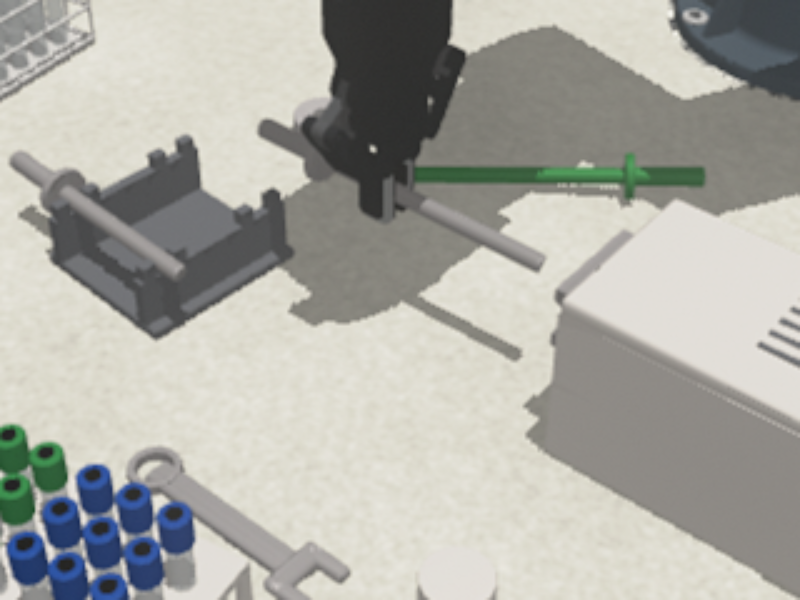

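The spindle is held level and points at the carrier; its tip is at about (542,262) in the crop. I'll check its height and pitch from depth.

```bash
python3 - <<'E'
from h import *
for f in ('top1','sc1','w3'):
    P=V(f).cloud();x,y,z=np.moveaxis(P,-1,0)
    m=(abs(x-.5085-.0117*(y+.07))<.012)&(z>.075)&(z<.1)&(y>-.05)&(y<.06); q=P[m]
    if len(q)<10: print(f,len(q));continue
    print(f,len(q),'ymax',q[:,1].max())
    for a in np.arange(-.05,.06,.02):
        s=q[(q[:,1]>a)&(q[:,1]<a+.02)]
        if len(s)>3: print(a.round(2),len(s),'x',s[:,0].min().round(4),s[:,0].max().round(4),'z95',np.percentile(s[:,2],95).round(4))
    m=(abs(x-.5085-.0117*(y+.07))<.012)&(z>.075)&(z<.1)&(y<-.09)&(y>-.23); q=P[m]; 
    if len(q)>3: print('handle',q[:,1].min(),np.percentile(q[:,2],90))
E
```

```text
top1 100 ymax 0.050780726029122314
0.01 34 x 0.5042 0.5145 z95 0.0935
0.03 61 x 0.5039 0.5159 z95 0.0934
0.05 5 x 0.5055 0.5134 z95 0.0915
sc1 478 ymax 0.05190056819642841
-0.05 91 x 0.5055 0.5173 z95 0.0918
-0.03 81 x 0.507 0.5183 z95 0.0917
-0.01 96 x 0.504 0.5183 z95 0.0914
0.01 99 x 0.5052 0.5177 z95 0.0913
0.03 103 x 0.5055 0.5185 z95 0.0918
0.05 8 x 0.5111 0.5184 z95 0.0912
handle -0.17487526159765104 0.09132781046132543
w3 11705 ymax 0.03595425456349341
-0.05 2124 x 0.5035 0.5155 z95 0.0918
-0.03 2470 x 0.5035 0.5157 z95 0.0918
-0.01 2851 x 0.5039 0.516 z95 0.0919
0.01 3327 x 0.5042 0.5161 z95 0.0919
0.03 933 x 0.5045 0.5164 z95 0.0918
handle -0.11952979874788258 0.0913260434596826
```

```bash
python3 - <<'E'
from h import *
g=.05; f0=F(10); lat=-.0005; dz=-.0005
r.move_linear(tcp_for(-.002,g,lat,dz),vel=.08); print(F()-f0)
for k,l in enumerate([0,.0015,-.0015,.003,-.003]):
    d,f,ok=push(-.002 if k==0 else .008,.024,g,lat+l,f0,5,step=.0015,vel=.03,dz=dz)
    print('lat',lat+l,'depth',round(d,4),f.round(2),ok,round(r.current_t(),2),r.current_tool_pos())
    if ok or d<.009: break
    r.move_linear(tcp_for(.008,g,lat+l,dz),vel=.05)
E
```

```text
[ 0.26363841 -0.30277751  0.13723471]
lat -0.0005 depth 0.024 [0.72 0.19 0.25] True 15.07 [ 0.50835364 -0.01447498  0.08751144]
```

It went into the bore first try, so I'll continue gently to 85 mm, let go, and look.

```bash
python3 - <<'E'
from h import *
g=.05; lat=-.0005; dz=-.0005
f0=np.array([0,0,-1.4])
d=.024
while d<.0855:
    d0=d;d,f,ok=push(d,d+.004,g,lat,f0,8,step=.004,vel=.04,dz=dz); print(round(d,4),f.round(2),ok)
    if not ok: break
    if abs(f@N)>3: lat+=np.sign(f@N)*.0003
    if abs(f[2])>4: dz+=np.sign(f[2])*.0003
print(lat,dz,r.current_t())
p=np.array(r.current_tool_pos());print(p)
if ok:
    r.set_gripper(.45); r.sleep(.3); snap('wrist','w4')
    r.move_linear(p+[0,0,.08],vel=.2); snap('wrist','w5'); snap('scene','sc2'); print(r.current_t())
    cv2.imwrite('pics/c2.png',cv2.resize(V('sc2').pixels[150:390,150:470,::-1],(800,600)))
E
```

```text
0.028 [0.12 0.3  0.26] True
0.032 [ 0.18  0.44 -0.01] True
0.036 [0.15 0.01 0.93] True
0.04 [-0.03  0.37  0.23] True
0.044 [ 0.13  0.68 -0.  ] True
0.048 [0.4  0.43 0.44] True
0.052 [0.17 0.21 0.16] True
0.056 [0.54 0.39 0.24] True
0.06 [0.27 0.51 0.92] True
0.064 [0.86 0.17 0.71] True
0.068 [0.16 0.01 1.12] True
0.072 [0.87 0.68 0.56] True
0.076 [0.56 0.69 0.84] True
0.08 [0.79 0.76 1.02] True
0.084 [1.51 0.8  1.31] True
0.088 [1.49 1.06 0.47] True
-0.0005 -0.0005 19.6
[0.50911377 0.04969837 0.08751658]
20.9833
```

View pics/c2.png

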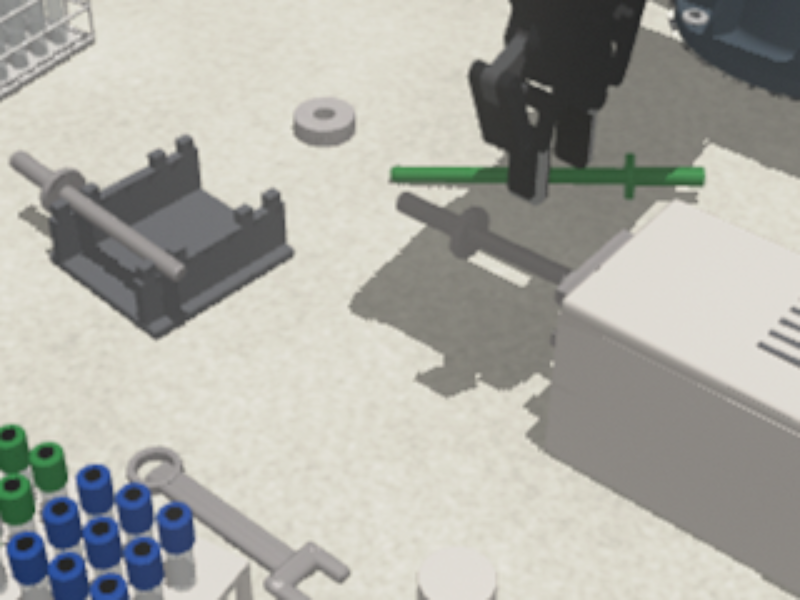

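The spindle stays in the bore partway, with its flange at about (468,232) and handle end at (402,203) in the crop. Next I'll measure the handle's sag and position.

```bash
python3 - <<'E'
from h import *
for f in('w5','sc2'):
    P=V(f).cloud();x,y,z=np.moveaxis(P,-1,0)
    m=(abs(x-.5085)<.022)&(z>.06)&(z<.11)&(y>-.08)&(y<.075)
    if f=='sc2': m&=(z<.105)
    q=P[m]; print(f,len(q),'ymin',np.percentile(q[:,1],.5))
    for a in np.arange(-.07,.075,.006):
        s=q[(q[:,1]>=a)&(q[:,1]<a+.006)]
        if len(s)>3: print(a.round(3),len(s),'x',s[:,0].min().round(4),s[:,0].max().round(4),'z97',np.percentile(s[:,2],97).round(4))
E
```

```text
w5 5621 ymin -0.054975678761226374
-0.058 124 x 0.5024 0.5161 z97 0.0883
-0.052 179 x 0.5025 0.5162 z97 0.0885
-0.046 191 x 0.5026 0.5161 z97 0.0886
-0.04 185 x 0.5027 0.5161 z97 0.0886
-0.034 195 x 0.5028 0.5161 z97 0.0889
-0.028 187 x 0.5029 0.5161 z97 0.0891
-0.022 203 x 0.5031 0.5161 z97 0.0892
-0.016 64 x 0.5038 0.5161 z97 0.0891
-0.01 210 x 0.4937 0.5266 z97 0.0992
-0.004 1389 x 0.4934 0.5266 z97 0.0987
0.002 193 x 0.504 0.5155 z97 0.089
0.008 196 x 0.5041 0.5156 z97 0.0889
0.014 205 x 0.5042 0.5156 z97 0.0892
0.02 203 x 0.5043 0.5162 z97 0.0893
0.026 222 x 0.5044 0.5161 z97 0.0897
0.032 219 x 0.5046 0.5161 z97 0.0897
0.038 221 x 0.5047 0.5162 z97 0.0897
0.044 227 x 0.5048 0.5161 z97 0.09
0.05 234 x 0.5048 0.5161 z97 0.0903
0.056 240 x 0.5049 0.5161 z97 0.0902
0.062 241 x 0.5051 0.5161 z97 0.0905
0.068 255 x 0.5052 0.5167 z97 0.0906
0.074 38 x 0.5053 0.5167 z97 0.0908
sc2 755 ymin -0.05529456659154738
-0.058 19 x 0.506 0.5167 z97 0.0874
-0.052 31 x 0.5076 0.5175 z97 0.0875
-0.046 30 x 0.5075 0.5171 z97 0.0878
-0.04 27 x 0.5066 0.517 z97 0.0875
-0.034 31 x 0.5022 0.5162 z97 0.088
-0.028 31 x 0.5043 0.5188 z97 0.0885
-0.022 30 x 0.5065 0.5177 z97 0.0892
-0.016 21 x 0.5067 0.5175 z97 0.0886
-0.01 29 x 0.504 0.526 z97 0.0982
-0.004 175 x 0.4942 0.5275 z97 0.0978
0.002 31 x 0.5055 0.5172 z97 0.0888
0.008 24 x 0.506 0.5167 z97 0.0878
0.014 27 x 0.5087 0.5164 z97 0.0889
0.02 30 x 0.5087 0.5172 z97 0.0887
0.026 29 x 0.5078 0.5176 z97 0.0888
0.032 32 x 0.5057 0.5181 z97 0.0889
0.038 25 x 0.5059 0.5171 z97 0.0886
0.044 30 x 0.508 0.5179 z97 0.089
0.05 30 x 0.5081 0.5176 z97 0.0891
0.056 34 x 0.5066 0.5179 z97 0.0896
0.062 27 x 0.5088 0.5184 z97 0.0898
0.068 12 x 0.5066 0.5177 z97 0.0892
```

```bash
python3 - <<'E'
from h import *
g=-.031; lat=-.0002; d=.088
p=tcp_for(d,g,lat,-.003)
q=np.array(r.current_tool_pos())
r.move_linear([p[0],p[1],q[2]],vel=.2); f0=F(8); r.move_linear(p,vel=.08)
print('down',F()-f0)
r.set_gripper(0,60); r.sleep(.2)
print(r.current_opening(),r.current_finger_force(),(F()-f0).round(2),r.current_t())
for dz in(-.002,-.001,-.0005,0):
    r.move_linear(tcp_for(d,g,lat,dz),vel=.02); f=F()-f0; print(dz,f.round(2))
    if f[2]<-5: break
np.save('f0.npy',f0)
while d<.1275:
    d,f,ok=push(d,d+.004,g,lat,f0,15,step=.004,vel=.04,dz=dz); print(round(d,4),f.round(2),ok)
    if not ok: break
    if abs(f@N)>3: lat+=np.sign(f@N)*.0003
    if abs(f[2])>4: dz+=np.sign(f[2])*.0003
print(lat,dz,r.current_t(),r.current_tool_pos())
E
```

```text
down [ 0.03563493 -0.48668178  0.13089781]
0.13689028892224686 58.40946078300476 [ 0.87 -0.03  1.42] 23.4
-0.002 [ 0.54 -0.64 -0.21]
-0.001 [ 0.26 -0.57 -1.11]
-0.0005 [ 0.53 -0.32 -1.53]
0 [ 0.01 -0.7  -1.04]
0.092 [ 0.43 -0.39 -1.12] True
0.096 [ 0.4  -0.9  -1.92] True
0.1 [ 0.17 -1.43 -0.85] True
0.104 [ 0.6  -1.87 -1.8 ] True
0.108 [ 0.26 -1.34 -1.11] True
0.112 [ 0.28 -1.53 -1.55] True
0.116 [-0.05 -1.95 -1.1 ] True
0.12 [ 0.5  -1.24 -1.54] True
0.124 [ 0.37 -1.06 -1.25] True
0.128 [ 0.2  -1.54 -1.32] True
-0.0002 0 27.3667 [0.5089018  0.00860668 0.08797296]
```

```bash
python3 - <<'E'
from h import *
g=-.031; lat=-.0002; d=.128; dz=0; f0=np.load('f0.npy')
def adj(f):
    global lat,dz
    if abs(f@N)>3: lat+=np.sign(f@N)*.0003
    if abs(f[2])>4: dz+=np.sign(f[2])*.0003
while d<.163:
    d,f,ok=push(d,d+.004,g,lat,f0,15,step=.004,vel=.04,dz=dz); print(round(d,4),f.round(2),ok); adj(f)
    if not ok: break
while ok and d<.176:
    d,f,ok=push(d,d+.0007,g,lat,f0,9,step=.0007,vel=.02,dz=dz); print(round(d,4),f.round(2),ok,r.current_tool_pos()[1]); adj(f)
snap('wrist','w6'); snap('top','top3');print(lat,dz,r.current_t())
for f in('w6','w5'):
    P=V(f).cloud();x,y,z=np.moveaxis(P,-1,0)
    m=(abs(x-.51)<.02)&(z>.093)&(z<.103)&(y<.15);print(f,np.percentile(P[m][:,1],[2,10,50,90,98]).round(4))
E
```

```text
0.132 [ 0.33 -1.66 -1.03] True
0.136 [ 0.59 -1.64 -1.04] True
0.14 [ 0.57 -1.78 -1.22] True
0.144 [ 0.7  -1.88 -0.78] True
0.148 [ 0.79 -2.27 -0.5 ] True
0.152 [ 0.16 -2.88  0.02] True
0.156 [ 0.49 -3.02  0.55] True
0.16 [-0.03 -3.43  0.98] True
0.164 [ 0.28 -4.37  2.03] True
0.1647 [ 0.83 -6.5   2.01] True 0.044937295169689834
0.1654 [ 0.93 -7.12  1.99] True 0.04553023529512889
0.1661 [ 0.36 -7.87  2.66] True 0.04619676511265793
0.1668 [ 0.31 -7.85  2.24] True 0.04686515350964055
0.1675 [ 0.35 -8.01  2.94] True 0.04756546466708831
0.1682 [ 0.28 -7.97  3.05] True 0.04827788925486408
0.1689 [ 0.62 -8.47  2.89] True 0.0489638259719109
0.1696 [ 0.88 -8.28  3.47] True 0.04963475351474974
0.1703 [ 0.46 -8.26  3.37] True 0.05033510752557098
0.171 [  0.38 -13.24   3.81] False 0.05052246302231185
-0.0002 0 32.85
w6 [0.044  0.0564 0.0617 0.078  0.0788]
w5 [-0.0066 -0.0056 -0.0023 -0.0006 -0.0002]
```

View pics/w6.png

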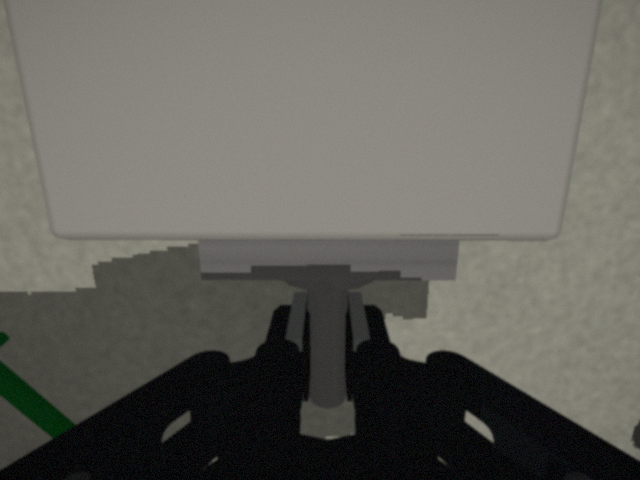

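The w6 view shows the flange against the carrier's face (u 290–400, v≈275), and the force rose sharply at the expected depth. One more light nudge to confirm, then let go and retreat.

```bash
python3 - <<'E'
from h import *
g=-.031; lat=-.0002; f0=np.load('f0.npy')
d,f,ok=push(.171,.1718,g,lat,f0,18,step=.0004,vel=.02); print(d,f.round(2),ok,r.current_tool_pos())
p=np.array(r.current_tool_pos())
r.set_gripper(.45); r.sleep(.2); r.move_linear(p+[0,0,.1],vel=.15); r.sleep(.3)
snap('wrist','w7'); print(r.current_t(),r.current_opening(),r.current_finger_force())
P=V('w7').cloud();x,y,z=np.moveaxis(P,-1,0)
m=(abs(x-.5095)<.022)&(z>.06)&(z<.105)&(y<.0775)&(y>0);q=P[m]
for a in np.arange(.01,.08,.006):
    s=q[(q[:,1]>=a)&(q[:,1]<a+.006)]
    if len(s)>3: print(a.round(3),len(s),s[:,0].min().round(4),s[:,0].max().round(4),np.percentile(s[:,2],97).round(4))
cv2.imwrite('pics/c7.png',V('w7').pixels[:,:,::-1])
E
```

```text
0.1718 [ -0.11 -20.07   3.65] False [0.50959464 0.05059511 0.08818173]
35.1583 0.44953640264109607 0.0
0.022 85 0.5034 0.5166 0.092
0.028 213 0.5034 0.5166 0.0923
0.034 214 0.5036 0.5166 0.0921
0.04 226 0.5037 0.5166 0.0923
0.046 224 0.5038 0.5166 0.0923
0.052 235 0.5033 0.5166 0.092
0.058 239 0.5034 0.5167 0.0921
0.064 261 0.5035 0.5173 0.0923
0.07 167 0.4956 0.5274 0.1016
0.076 160 0.4944 0.5273 0.1019
```

View pics/c7.png

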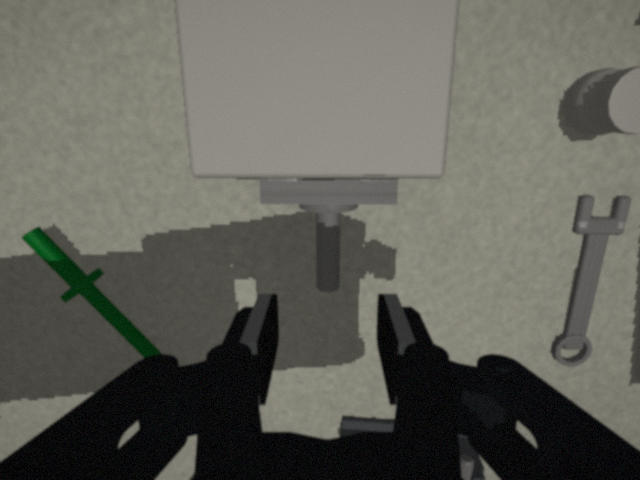

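The flange sits against the carrier, the handle is level and the gripper is clear. The handle end at y≈0.0245 plus 56 mm gives 0.081, which matches the carrier face.

```bash
python3 -c "
from h import *
print(r.hand_in(), r.current_t())"
```

```text
the job is handed in; nothing more can be done
the job is handed in; nothing more can be done
```

The long spindle is fully home, with its flange against the carrier. It was let go partway, re-gripped by the handle and pushed in with at most about 20 N at the wrist. The job is handed in, but no verdict came back.

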